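Clip the climate logger into its reader dock and start the read-out

TASK

Clip the ripening-room climate logger into its reader dock: tuck its nose under the dock's hook, then press the tail down until the spring catch snaps over it and it stays down by itself, without forcing it. Then press the logger's round key fully down, and let go. Leave everything else on the bench where it is.

Things in the scene. Friction and masses are not known exactly. Their poses are not given: they have to be found in the camera images.
- logger: White climate logger: loose flat box 120 long (x) x 52 wide (y) x 32 high (z) mm, 0.16 to 0.26 kg, lying face up on the bench. Origin: centre of its underside; x to the nose, z out of the face. Face: grey-green display 30 mm ahead of the middle, black round key 10 mm behind it, ribbed thumb pad at the tail. Grip it across its width at mid-length, its sides are flat.
- nose (a point): Tip of the logger's nose tongue, 70 mm ahead of the middle, 8 mm above the underside. The tongue sticks 10 mm out of the nose end, 34 mm wide, 8 mm thick (4 to 12 mm above the underside).
- tail_lip (a point): End of the thin lip on the logger's tail, 68 mm behind the middle, 12.5 mm above the underside. The lip sticks 8 mm out, 30 mm wide, 3 mm thick (11 to 14 mm above the underside). The catch snaps over it.
- thumb_pad (a point): Centre of the ribbed thumb pad, on the logger's face 46 mm behind the middle, 32 mm above the underside: press the tail down here. From the catch's slope it needs 6 to 13 N at the peak, with the tail some 5 mm up; then the force falls to 0 to 6 N, the catch snaps over the lip with the tail 1.5 mm up, and the deck is a hard stop: no more than 15 N there.
- key_top (a point): Top of the logger's black round rubber key (18 mm across), 10 mm behind the middle, 36.5 mm above the underside when up (4.5 mm proud of the face). Travel 4 mm straight down: a spring key that starts to give at 2 to 3 N, is fully down against its stop at 6 N (8 to 10 N is plenty), and comes up again when let go.
- dock: Reader dock. This is its steel mounting plate, 210 x 100 x 5 mm, fixed on the bench; origin: centre of its underside; x from catch to hook. Over it a grey cradle (198 x 88 mm) stands on four levelling screws, its underside 9 to 19 mm above the bench: not measured. The seated logger points as the dock does, its middle over the origin within 2 mm. Logger-dock contacts, summed, must stay under 30 N.
- bay (a point): Middle of the bay, on the mounting plate (5 mm above the bench). The cradle's black deck lies above it, 42 mm wide, 20 mm over the cradle's underside, so 29 to 39 mm above the bench: find it by touch. Left and right of it the cradle is 8 mm lower: finger room. Corner guides with flared tops, 16 mm long at x = +36 and -44 mm, 21 mm above the deck, leave 2 to 3 mm beside the logger.
- hook (a point): On the plate, under the back wall of the hook's pocket (71.5 mm ahead of the origin). The lip, 13.5 to 18.5 mm above the deck, reaches back to 65.5 mm, its bevel to 61 mm. Go in nose down by some 15 degrees from 14 mm behind, to clear the catch; nose on the deck, slide forward, lower the tail to 7 degrees, nudge forward. Let go: the tail rests on the catch's slope, 10 to 16 mm up.
- catch (a joint): Spring catch, a black slider 22 mm wide at the dock's -x end; value: how far it is pushed back, m; 0 at rest. Tip then 62 mm behind the origin, 15.5 mm above the deck, from there a 60 degree slope rises 14 mm backwards. The tail lip pushes it back 5 mm, then it springs over the lip to 0. Sprung brass pins in the deck (32 mm behind the middle, 4 mm proud) lift an uncaught tail with 4 to 5 N.
- cheese_a: Bystander: cloth-bound cheese, 104 mm across, 58 mm high. Leave alone.
- cheese_b: Bystander: cloth-bound cheese, 120 mm across, 62 mm high. Leave alone.
- cheese_c: Bystander: cloth-bound cheese, 96 mm across, 55 mm high. Leave alone.
- trier: Bystander: cheese trier with a wooden T handle, 140 mm long, 15 mm high, lying. Leave alone.
- brush: Bystander: rind brush, 95 x 50 x 38 mm. Leave alone.
- tags: Bystander: block of card tags, 79 x 45 x 24 mm. Leave alone.
- gauge: Bystander: round brass hygrometer lying face up, 76 mm across, 28 mm high. Leave alone.

How it is judged:
By the outcome, as a careful person would: the job done as asked, in the order asked, and still so for the second after the job is handed in, with the robot touching nothing.
It also fails if it takes over 72 s, if anything falls off the work surface, if the arm or the gripper's body presses on something with over 40 N, if the wrist force passes 120 N, or if a joint passes its speed limit or range.

ROBOT

A 6-joint arm with a two-finger parallel gripper is mounted at the origin on the work surface. World frame = base frame: x ahead of the robot, y to its left, z up, the work surface at z = 0. Lengths are in m, angles in rad, forces in N, time in s.
With the tool pointing down it reaches from about 0.425 to 0.95 m from the base axis. Payload 3.5 kg.
Tool frame: the origin (TCP) lies midway between the tips of the shut fingers; the grasp point (between the pads) lies 19 mm behind it; z points along the fingers, y is the line along which they close (so a half turn about z gives the same grasp; the last joint's range is limited). The gripper opens to 85 mm and grips with 20 to 120 N. Pads are 22 mm wide; open, the fingers measure 114 mm over their backs; the gripper's body (76 mm by 85 mm) begins 54 mm behind the grasp point. The pads swing forward as they close: fully open they stand 13 mm farther back than shut.
Start: joints at [-0.15, 0.286, 1.577, -0, 1.279, -0.15], TCP at [0.675, 0, 0.231] pointing down, gripper open.
Joint ranges: [-2.77, 2.77], [-0.9, 2.22], [0.21, 2.48], [-1.53, 4.67], [0.24, 2.81], [-2.84, 2.84]. Speed limits (rad/s): [2.79, 2.79, 3.14, 3.14, 3.14, 3.14].

INTERFACE

Orientations are given as a unit quaternion [x, y, z, w].
In Python, from plant import ctrl, cams, order gives the robot as it stands.
- The arm moves only by the tool move_arm, never from a script. Its argument "plan" is one flat list of numbers, 7 for each row, row after row: the shift along the world's x, y, z in mm, then the turn, a rotation vector about the world's x, y, z in degrees, then the finger opening in mm, from 0 to 85.4. A call has 1 to 12 rows; each row shifts and turns the commanded pose from where the row before left it; what a row does not reach is not made up. A row lasts 1/10 s, in which the tool goes at most 50 mm and 8.59 degrees, less where a joint would pass 70% of its speed; a pose out of reach is approached as far as the arm can. A call is refused whole if a number of a shift passes 50 or a number of a turn 8.59, either way. A call with a gripper value outside its range is refused whole. The fingers move at their own pace and stop on an object; "newtons" is the grip in N (left out, the last holds). Time passes only in rows, so rows that do not move let the fingers close. It gives the time, the measured TCP pose, the force, the opening and the grip force at its end, in the units of the state.
- ctrl.get_state(): the state, without advancing time (a new reading comes with each control period).
- cams.read_camera(name): name is "scene" or "side" or "wrist"; returns a dict with "color" (480x640x3 uint8, red, green, blue), "fov_y" (degrees; the focal length in pixels is half the picture's height over the tangent of half this angle, whatever the lens; pixels are square), "cx", "cy" (the principal point, pixels), "origin" and "orientation" of the camera in the world; the wrist camera has in their place "T_tool_cam" (4x4, takes a point from camera to tool coordinates, whose origin is the TCP and whose axes are the flange's). Camera axes: x right, y up, looking along -z (the intrinsics and any distortion apply to the point x, -y, -z); pixel columns grow to the right and rows downward; lengths in m; the calibration is good to about 2 mm. A picture is of the moment at which its call begins: read the wrist's pose just before it. There is no depth.
- order.sign_off(): hands the job in; it is judged then, once.
The state is a dict: "time": time; "qpos": joint angles; "dq": joint speeds; "joint_efforts": joint torques, N m; "eef_pos": TCP position; "tcp_rot": TCP orientation; "contact_force": force on the tool from outside, world axes, zero at the start; "wrist_torque": the same for the moment, N m; "opening": opening from 0.0 (shut) to 1.0 (fully open); "finger_force": force on a finger pad.
Only numpy, scipy, OpenCV 4.12 (cv2) and the standard library are available. Lean on these libraries where they do the work, as an engineer would, in place of code of your own. Each camera call takes 0.05 s, during which the arm holds its last target. There are 200 camera calls.

## Working session

There is one attempt and no reset: what is moved stays moved. The work goes in short steps, Python scripts to look and compute and a tool call to move; the robot and the scene stay as the last step left them, time stands still between calls to the robot, and variables do not carry over. Pictures are saved under pics/ and viewed, at most 10 in all, crops included, and the job is handed in when it is done.

Besides the shell and the picture viewer there is one more tool, called after "Request:" as a command line: name --argument value ..., lists and objects as JSON in quotes. move_arm: Moves the arm, as the interface text tells. Its arguments: {"type":"object","properties":{"plan":{"type":"array","items":{"type":"number"}},"newtons":{"type":"number"}},"required":["plan"]}

```bash
ls; mkdir -p pics
python3 - <<'E'
from plant import ctrl,cams
import cv2,numpy as np
s=ctrl.get_state();print(s)
ims=[]
for n in ("scene","side","wrist"):
    c=cams.read_camera(n);cv2.imwrite(f"pics/{n}0.png",c["color"][:,:,::-1])
    print(n,{k:v for k,v in c.items() if k!="color"})
E
```

```text
pics
{'time': 0.0, 'qpos': array([-1.49993052e-01,  2.87166350e-01,  1.57817790e+00,  4.34170868e-05,
        1.27859531e+00, -1.49994559e-01]), 'dq': array([-1.48299933e-05, -1.25534814e-03, -1.09564045e-03,  1.09298969e-03,
        6.21809494e-04, -9.98370139e-04]), 'joint_efforts': array([-1.79628755e-04, -4.05981302e+01, -2.92628127e+01, -1.54224781e-04,
        5.81841552e-03,  3.74769741e-06]), 'eef_pos': array([6.74345388e-01, 1.43696013e-04, 2.29946233e-01]), 'tcp_rot': array([ 7.07110200e-01,  7.07102388e-01, -6.79722671e-04, -9.56765869e-04]), 'contact_force': array([-0.07084179, -0.13212793,  0.53157499]), 'wrist_torque': array([ 0.05083551, -0.00651545,  0.00413962]), 'finger_force': 0.0, 'opening': 1.0012429919127968}
scene {'fov_y': 52.42634438879729, 'cx': 323.4064552567733, 'cy': 242.28784536261082, 'origin': array([ 0.94374363, -0.49575535,  0.88129196]), 'orientation': array([0.30257581, 0.10651777, 0.31688126, 0.89257387])}
side {'fov_y': 52.51430854591333, 'cx': 315.6854008116148, 'cy': 241.0007816151835, 'origin': array([ 0.27343973, -0.69317139,  0.65935914]), 'orientation': array([ 0.43350233, -0.08280943, -0.16166722,  0.88265624])}
wrist {'fov_y': 58.65053900457108, 'cx': 310.91781920003183, 'cy': 240.6492902641852, 'T_tool_cam': array([[-5.90691609e-04,  9.57792274e-01,  2.87460625e-01,
         7.27509113e-02],
       [ 9.99999776e-01,  6.56519800e-04, -1.32602911e-04,
        -4.73814777e-04],
       [-3.15729636e-04,  2.87460483e-01, -9.57792447e-01,
        -1.41734614e-01],
       [ 0.00000000e+00,  0.00000000e+00,  0.00000000e+00,
         1.00000000e+00]])}
```

View pics/scene0.png

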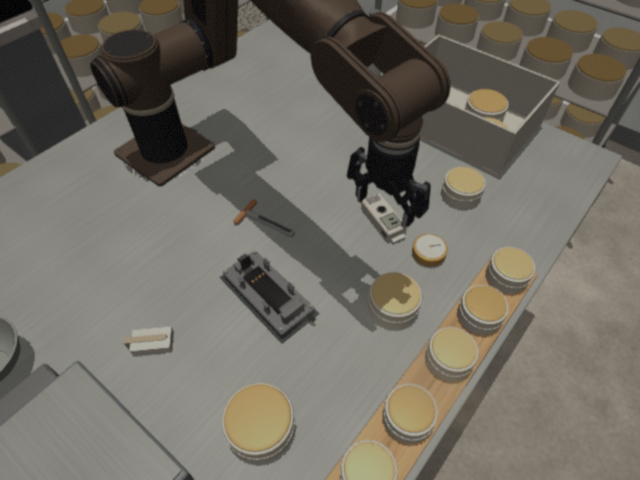

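View pics/side0.png

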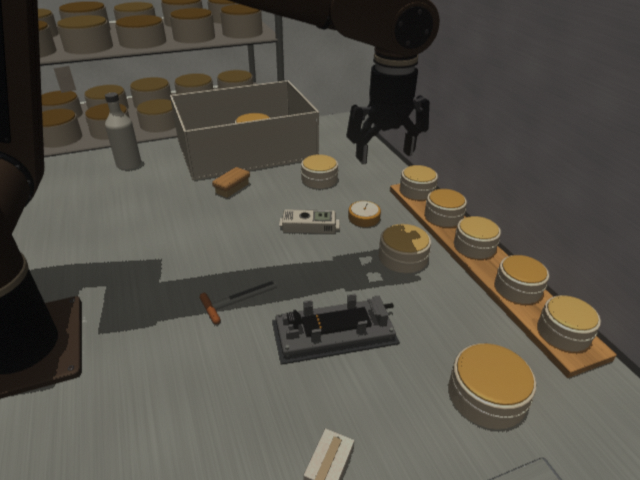

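The side view shows the logger at about (310,220) with its nose to the right, and the dock at about (335,328) with the hook to the right and the catch to the left at (292,318). I'll cast rays for rough poses.

```bash
cat > h.py <<'E'
import numpy as np,cv2
from scipy.spatial.transform import Rotation as R
from plant import ctrl,cams
def cam(n):
    s=ctrl.get_state(); c=cams.read_camera(n)
    if n=="wrist":
        T=np.eye(4);T[:3,:3]=R.from_quat(s["tcp_rot"]).as_matrix();T[:3,3]=s["eef_pos"]
        T=T@c["T_tool_cam"]; c["o"],c["R"]=T[:3,3],T[:3,:3]
    else: c["o"],c["R"]=c["origin"],R.from_quat(c["orientation"]).as_matrix()
    c["f"]=240/np.tan(np.radians(c["fov_y"]/2)); return c
def onz(c,uv,z):
    uv=np.atleast_2d(uv).astype(float)
    d=np.c_[(uv[:,0]-c["cx"])/c["f"],-(uv[:,1]-c["cy"])/c["f"],-np.ones(len(uv))]@c["R"].T
    return c["o"]+d*((z-c["o"][2])/d[:,2])[:,None]
def proj(c,p):
    q=(np.atleast_2d(p)-c["o"])@c["R"]
    return np.c_[c["cx"]+c["f"]*q[:,0]/-q[:,2],c["cy"]-c["f"]*q[:,1]/-q[:,2]]
E
python3 - <<'E'
from h import *
np.set_printoptions(precision=4,suppress=True)
a=cam("side");b=cam("scene")
print("side: key,disp,pad",onz(a,[[305,215],[323,215],[288,214]],.034))
print("scene key",onz(b,[[381,209]],.036))
print("side dock plate corners",onz(a,[[282,355],[396,345]],.003), "pins",onz(a,[[317,322]],.034),"hook, catch tops",onz(a,[[378,302],[293,313]],.05))
print("scene plate corners",onz(b,[[223,278],[279,335],[316,314]],.003),"pins",onz(b,[[257,276]],.034))
E
```

```text
side: key,disp,pad [[0.5786 0.1618 0.034 ]
 [0.6167 0.1476 0.034 ]
 [0.5438 0.179  0.034 ]]
scene key [[0.5794 0.166  0.036 ]]
side dock plate corners [[ 0.4149 -0.1746  0.003 ]
 [ 0.6063 -0.2235  0.003 ]] pins [[ 0.4869 -0.152   0.034 ]] hook, catch tops [[ 0.5994 -0.1594  0.05  ]
 [ 0.4502 -0.1319  0.05  ]]
scene plate corners [[ 0.415  -0.1841  0.003 ]
 [ 0.5988 -0.2081  0.003 ]
 [ 0.6257 -0.1256  0.003 ]] pins [[ 0.4848 -0.1471  0.034 ]]
```

Request:
move_arm --plan '[-17.5, -17.2, 2, 0, 0, 8.5, 85, -17.5, -17.2, 2, 0, 0, 8.5, 85, -17.5, -17.2, 2, 0, 0, 8.5, 85, -17.5, -17.2, 2, 0, 0, 8.5, 85, -17.5, -17.2, 2, 0, 0, 8.5, 85, -17.5, -17.2, 2, 0, 0, 8.5, 85, -17.5, -17.2, 2, 0, 0, 8.5, 85, -17.5, -17.2, 2, 0, 0, 8.5, 85, -17.5, -17.2, 2, 0, 0, 8.5, 85, 0, 0, 0, 0, 0, 0.5, 85, 0, 0, 0, 0, 0, 0, 85, 0, 0, 0, 0, 0, 0, 85]'

```text
time: 1.45
eef_pos: [0.5179, -0.1543, 0.2492]
tcp_rot: [0.114, 0.994, 0.0, 0.0]
contact_force: [-0.2, 0.8, 0.2]
opening: 0.998
finger_force: 0.0
```

Run:
```python
from h import *
import pickle
c=cam("wrist");pickle.dump(c,open("dock.pkl","wb"));cv2.imwrite("pics/dock1.png",c["color"][:,:,::-1])
```

```text
(no output)
```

View pics/dock1.png

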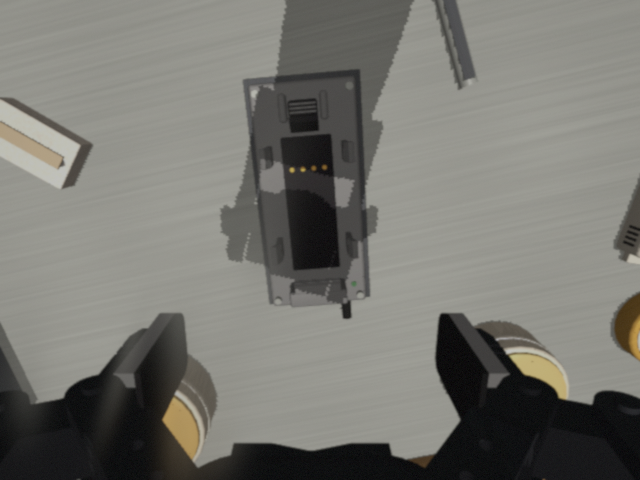

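Request:
move_arm --plan '[7, 31.5, 0, 0, 0, -0.9, 85, 7, 31.5, 0, 0, 0, -0.9, 85, 7, 31.5, 0, 0, 0, -0.9, 85, 7, 31.5, 0, 0, 0, -0.9, 85, 7, 31.5, 0, 0, 0, -0.9, 85, 7, 31.5, 0, 0, 0, -0.9, 85, 7, 31.5, 0, 0, 0, -0.9, 85, 7, 31.5, 0, 0, 0, -0.9, 85, 7, 31.5, 0, 0, 0, -0.9, 85, 7, 31.5, 0, 0, 0, -0.9, 85, 0, 0, 0, 0, 0, 0, 85, 0, 0, 0, 0, 0, 0, 85]'

```text
time: 2.7
eef_pos: [0.5874, 0.1614, 0.2488]
tcp_rot: [0.19, 0.982, -0.0, -0.0]
contact_force: [-1.5, -0.2, 0.3]
opening: 0.991
finger_force: 0.0
```

Run:
```python
from h import *
import pickle
c=cam("wrist");pickle.dump(c,open("log.pkl","wb"));cv2.imwrite("pics/log1.png",c["color"][:,:,::-1])
```

```text
(no output)
```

View pics/log1.png

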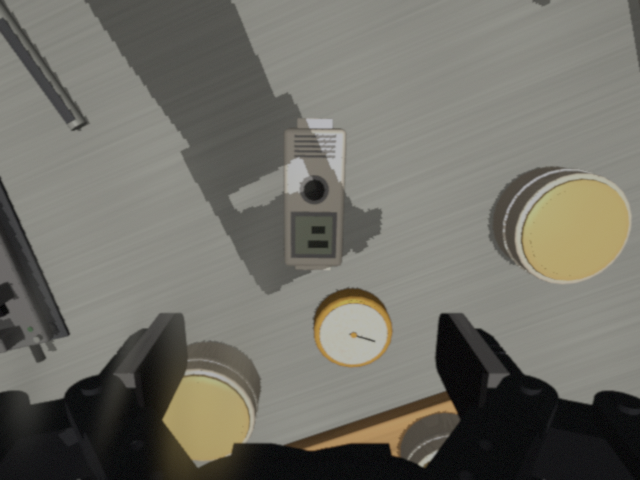

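The dock view shows plate corners at (247,80), (358,71), (369,297) and (271,303), deck corners at (281,137), (331,135), (340,268) and (293,270), and the catch at the top. In the logger view the key is at (314,189), the face corners are near (285,130), (346,129), (341,267) and (285,267), and the tail is up.

Run:
```python
from h import *
import pickle
np.set_printoptions(precision=4,suppress=True)
c=pickle.load(open("log.pkl","rb"))
g=c["color"].astype(int)
p=onz(c,[[285,130],[346,129],[342,267],[285,267]],.032);k=onz(c,[314,189],.0365)[0]
print("face",p,"len",np.linalg.norm(p[0]-p[3]),np.linalg.norm(p[1]-p[2]),"w",np.linalg.norm(p[0]-p[1]),np.linalg.norm(p[3]-p[2]))
lip=onz(c,[315,123],.014)[0];
n=(p[2]+p[3]-p[0]-p[1])/2;print("yaw",np.degrees(np.arctan2(n[1],n[0])),"ctr",p.mean(0),"key",k, "key+10",k+n/np.linalg.norm(n)*.01)
hsv=cv2.cvtColor(c["color"],cv2.COLOR_RGB2HSV)
m=((hsv[...,2]<45)).astype(np.uint8)[170:208,298:330]; M=cv2.moments(m,True);print("key px",298+M["m10"]/M["m00"],170+M["m01"]/M["m00"])
# display: greenish
d=(g[...,1]-g[...,0]>4).astype(np.uint8);d[:200]=0;d[275:]=0;d[:,:280]=0;d[:,350:]=0
ct=max(cv2.findContours(d,0,2)[0],key=cv2.contourArea);r=cv2.minAreaRect(ct);print("disp",r);dd=onz(c,r[0],.032)[0];print(dd,"key->disp yaw",np.degrees(np.arctan2(*(dd-k)[[1,0]])),np.linalg.norm((dd-k)[:2]))
c=pickle.load(open("dock.pkl","rb"))
P=onz(c,[[247,80],[358,71],[369,297],[271,303]],.005)
print("plate",P,[np.linalg.norm(P[i]-P[(i+1)%4]) for i in range(4)],P.mean(0));n=(P[2]+P[3]-P[0]-P[1]);print("yaw",np.degrees(np.arctan2(n[1],n[0])))
for z in (.03,.034,.039):
    D=onz(c,[[281,137],[331,135],[340,268],[293,270]],z);n=D[2]+D[3]-D[0]-D[1];print(z,D.mean(0),[np.linalg.norm(D[i]-D[(i+1)%4]) for i in range(4)],np.degrees(np.arctan2(n[1],n[0])))
    pins=onz(c,[[292,170],[324,167]],z+.004);print(pins)
```

```text
face [[0.5236 0.1634 0.032 ]
 [0.5413 0.2096 0.032 ]
 [0.6516 0.1645 0.032 ]
 [0.6327 0.1173 0.032 ]] len 0.11845696419189802 0.11919185067864761 w 0.04957813910924353 0.05086047805338145
yaw -22.58828947477427 ctr [0.5873 0.1637 0.032 ] key [0.5765 0.1676 0.0365] key+10 [0.5857 0.1637 0.0365]
key px 314.40575079872207 190.10862619808307
disp ((307.0, 239.0), (0.0, 0.0), 0.0)
[0.6159 0.1453 0.032 ] key->disp yaw -29.542180921392532 0.04523789449767845
plate [[ 0.4081 -0.1851  0.005 ]
 [ 0.4225 -0.092   0.005 ]
 [ 0.628  -0.122   0.005 ]
 [ 0.6125 -0.2174  0.005 ]] [np.float64(0.09413345400892403), np.float64(0.20768435017537235), np.float64(0.09659235032636075), np.float64(0.2068605214544553)] [ 0.5178 -0.1541  0.005 ]
yaw -8.64689603834647
0.03 [ 0.5209 -0.1552  0.03  ] [np.float64(0.04112140173597631), np.float64(0.11661132511462949), np.float64(0.04232426888022219), np.float64(0.11685137225372419)] -8.643265629547473
[[ 0.4872 -0.1639  0.034 ]
 [ 0.4908 -0.1375  0.034 ]]
0.034 [ 0.5201 -0.155   0.034 ] [np.float64(0.040665719125311486), np.float64(0.11531910863323393), np.float64(0.041855256820233354), np.float64(0.11555649571448989)] -8.64326562954749
[[ 0.4867 -0.1636  0.038 ]
 [ 0.4903 -0.1375  0.038 ]]
0.039 [ 0.5191 -0.1547  0.039 ] [np.float64(0.04009611586198051), np.float64(0.11370383803148965), np.float64(0.04126899174524734), np.float64(0.11393790004044724)] -8.643265629547484
[[ 0.4861 -0.1633  0.043 ]
 [ 0.4897 -0.1375  0.043 ]]
```

Request:
move_arm --plan '[0, 1, -40, 0, 0, -0.7, 72, 0, 1, -40, 0, 0, 0, 72, 0, 0, -40, 0, 0, 0, 72, 0, 0, -40, 0, 0, 0, 72, 0, 0, -35, 0, 0, 0, 72, 0, 0, -25, 0, 0, 0, 72, 0, 0, -15, 0, 0, 0, 72, 0, 0, -10, 0, 0, 0, 72, 0, 0, 0, 0, 0, 0, 72, 0, 0, 0, 0, 0, 0, 72]' --newtons 30

```text
time: 3.75
eef_pos: [0.5886, 0.1621, 0.0056]
tcp_rot: [0.197, 0.98, 0.0, 0.001]
contact_force: [-0.2, -0.5, -0.2]
opening: 0.843
finger_force: 0.0
```

Run:
```python
from h import *
c=cam("wrist");cv2.imwrite("pics/log2.png",c["color"][:,:,::-1]);print(ctrl.get_state()["eef_pos"],ctrl.get_state()["contact_force"])
```

```text
[0.58885277 0.16226421 0.00603033] [-0.45746871 -0.5419373  -0.12178415]
```

View pics/log2.png

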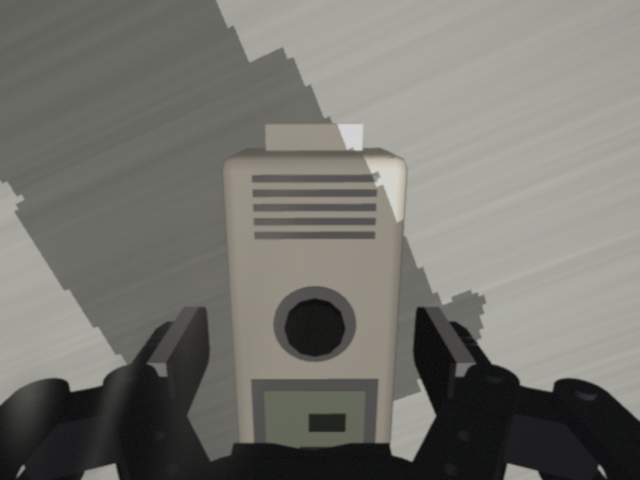

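The logger sits centred between the fingers, with the key at about (315,325) and the lip at (314,137). I'll check the key offset along the length.

Run:
```python
from h import *
c=cam("wrist");s=ctrl.get_state()
k=onz(c,[315,326],.0365)[0];Rm=R.from_quat(s["tcp_rot"]).as_matrix()
print(k,"tool frame",(k-s["eef_pos"])@Rm*1000, "lip edge",(onz(c,[314,124],.014)[0]-s["eef_pos"])@Rm*1000)
e=onz(c,[[240,330],[394,330]],.032);print(np.linalg.norm(e[0]-e[1]))
```

```text
[0.57600716 0.16844657 0.0365    ] tool frame [ 14.16173376   0.70300521 -30.37262116] lip edge [69.96564852  0.45729055 -8.03413532]
0.04645728609563001
```

Request:
move_arm --plan '[0, 0, -3, 0, 0, 0, 60, 0, 0, 0, 0, 0, 0, 40, 0, 0, 0, 0, 0, 0, 40, 0, 0, 0, 0, 0, 0, 40, 0, 0, 0, 0, 0, 0, 40, 0, 0, 0, 0, 0, 0, 40]' --newtons 40

```text
time: 4.45
eef_pos: [0.5882, 0.1624, 0.0022]
tcp_rot: [0.197, 0.98, 0.0, 0.001]
contact_force: [-0.4, 1.3, 5.9]
opening: 0.6
finger_force: 44.9
```

Request:
move_arm --plan '[0, 0, 5, 0, 0, 0, 40, 0, 0, 20, 0, 0, 0, 40, 0, 0, 35, 0, 0, 0, 40, -8, -31.5, 35, 0, 0, 1.4, 40, -8, -31.5, 30, 0, 0, 1.4, 40, -8, -31.5, 0, 0, 0, 1.4, 40, -8, -31.5, 0, 0, 0, 1.4, 40, -8, -31.5, 0, 0, 0, 1.4, 40, -8, -31.5, 0, 0, 0, 1.4, 40, -8, -31.5, 0, 0, 0, 1.4, 40, -8, -31.5, 0, 0, 0, 1.4, 40, -8, -31.5, 0, 0, 0, 1.4, 40]' --newtons 60

```text
time: 5.65
eef_pos: [0.5137, -0.122, 0.1249]
tcp_rot: [0.088, 0.996, 0.0, -0.002]
contact_force: [0.6, 0.0, -2.0]
opening: 0.596
finger_force: 63.5
```

Request:
move_arm --plan '[-8, -31.5, 0, 0, 0, 1.4, 40, 0, 0, 0, 0.75, 4.94, 0, 40, 0, 0, 0, 0.75, 4.94, 0, 40, 0, 0, 0, 0.75, 4.94, 0, 40, 0, 0, 0, 0, 0, 0, 40, 0, 0, 0, 0, 0, 0, 40, 0, 0, 0, 0, 0, 0, 40]'

```text
time: 6.35
eef_pos: [0.5066, -0.1523, 0.1257]
tcp_rot: [0.075, 0.989, 0.01, -0.13]
contact_force: [0.4, 0.2, -1.4]
opening: 0.6
finger_force: 63.6
```

```bash
cat >> h.py <<'E'
O=np.array([.5187,-.1546,0]);th=np.radians(-8.65)
D=np.array([[np.cos(th),-np.sin(th),0],[np.sin(th),np.cos(th),0],[0,0,1]])
def st():
    s=ctrl.get_state();r=D.T@R.from_quat(s["tcp_rot"]).as_matrix()@np.array([[-1,0,0],[0,1,0],[0,0,-1]])
    ypr=R.from_matrix(r).as_euler("ZYX",degrees=True)
    print("t",round(s["time"],2),"dock mm",((s["eef_pos"]-O)@D*1000).round(1),"yaw,pitch,roll",ypr.round(2),"F(dock)",(s["contact_force"]@D).round(1),"op",round(s["opening"],3),"ff",round(s["finger_force"],1))
E
python3 - <<'E'
from h import *
st()
c=cam("wrist");cv2.imwrite("pics/w3.png",c["color"][:,:,::-1])
E
```

```text
t 6.35 dock mm [-12.3   0.4 125.7] yaw,pitch,roll [-4.000e-02  1.501e+01  1.000e-02] F(dock) [ 0.3  0.3 -1.4] op 0.6 ff 63.6
```

View pics/w3.png

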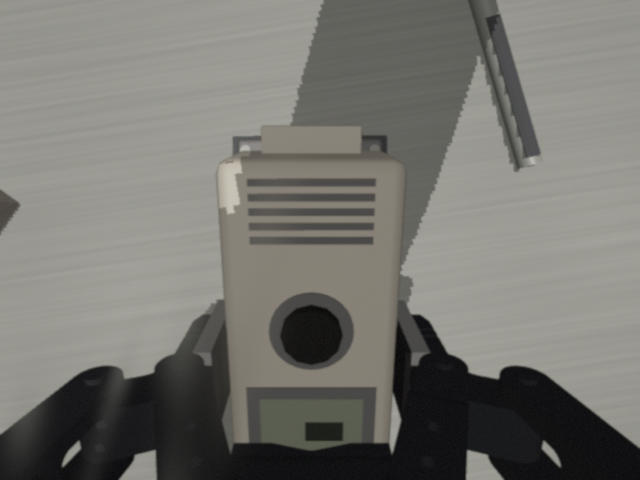

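The logger is held straight, with the key at about (312,333) and the dock's catch end visible behind the lip at (310,145). Now the descent.

Request:
move_arm --plan '[0, 0, -20, 0, 0, 0, 40, 0, 0, -20, 0, 0, 0, 40, 0, 0, -12, 0, 0, 0, 40, 0, 0, -5, 0, 0, 0, 40, 0, 0, -2, 0, 0, 0, 40, 0, 0, 0, 0, 0, 0, 40]'

```text
time: 7.0
eef_pos: [0.5078, -0.1529, 0.0678]
tcp_rot: [0.075, 0.989, 0.01, -0.13]
contact_force: [0.6, -0.2, -2.5]
opening: 0.6
finger_force: 63.6
```

Run:
```python
from h import *
st()
```

```text
t 7.0 dock mm [-11.1   0.   67.8] yaw,pitch,roll [-0.05 14.95 -0.03] F(dock) [ 0.6 -0.1 -2.5] op 0.6 ff 63.6
```

Request:
move_arm --plan '[0, 0, -1.5, 0, 0, 0, 40, 0, 0, -1.5, 0, 0, 0, 40, 0, 0, -1, 0, 0, 0, 40, 0, 0, -1, 0, 0, 0, 40, 0, 0, 0, 0, 0, 0, 40]'

```text
time: 7.5
eef_pos: [0.5074, -0.1527, 0.0622]
tcp_rot: [0.075, 0.989, 0.01, -0.13]
contact_force: [0.2, -0.1, -2.4]
opening: 0.599
finger_force: 63.6
```

Request:
move_arm --plan '[0, 0, -2, 0, 0, 0, 40, 0, 0, -2, 0, 0, 0, 40, 0, 0, -1, 0, 0, 0, 40, 0, 0, 0, 0, 0, 0, 40]'

```text
time: 7.9
eef_pos: [0.5073, -0.1527, 0.057]
tcp_rot: [0.075, 0.989, 0.01, -0.13]
contact_force: [0.7, -0.2, -2.1]
opening: 0.595
finger_force: 63.6
```

Request:
move_arm --plan '[0, 0, -1, 0, 0, 0, 40, 0, 0, -1, 0, 0, 0, 40, 0, 0, 0, 0, 0, 0, 40]'

```text
time: 8.2
eef_pos: [0.5074, -0.1527, 0.0552]
tcp_rot: [0.075, 0.989, 0.01, -0.13]
contact_force: [0.6, -0.9, -2.3]
opening: 0.599
finger_force: 63.6
```

Request:
move_arm --plan '[0, 0, -1, 0, 0, 0, 40, 0, 0, -1, 0, 0, 0, 40, 0, 0, 0, 0, 0, 0, 40]'

```text
time: 8.5
eef_pos: [0.5073, -0.1527, 0.0531]
tcp_rot: [0.075, 0.989, 0.01, -0.13]
contact_force: [-0.7, 0.0, -1.8]
opening: 0.597
finger_force: 63.6
```

Request:
move_arm --plan '[0, 0, -1, 0, 0, 0, 40, 0, 0, -1, 0, 0, 0, 40, 0, 0, 0, 0, 0, 0, 40]'

```text
time: 8.8
eef_pos: [0.5074, -0.1527, 0.0511]
tcp_rot: [0.075, 0.989, 0.01, -0.13]
contact_force: [0.6, -0.3, -2.5]
opening: 0.598
finger_force: 63.6
```

Request:
move_arm --plan '[0, 0, -1, 0, 0, 0, 40, 0, 0, -1, 0, 0, 0, 40, 0, 0, 0, 0, 0, 0, 40]'

```text
time: 9.1
eef_pos: [0.5076, -0.1528, 0.0501]
tcp_rot: [0.075, 0.989, 0.01, -0.13]
contact_force: [-2.6, 0.8, 2.6]
opening: 0.601
finger_force: 64.1
```

Request:
move_arm --plan '[0, 0, -1, 0, 0, 0, 40, 0, 0, -0.5, 0, 0, 0, 40, 0, 0, 0, 0, 0, 0, 40]'

```text
time: 9.4
eef_pos: [0.5075, -0.1528, 0.0498]
tcp_rot: [0.075, 0.989, 0.01, -0.131]
contact_force: [-4.6, 1.2, 10.4]
opening: 0.598
finger_force: 64.8
```

Request:
move_arm --plan '[0, 0, 1.5, 0, 0, 0, 40, 1.98, -0.3, 0, 0, 0, 0, 40, 1.98, -0.3, 0, 0, 0, 0, 40, 1.98, -0.3, 0, 0, 0, 0, 40, 1.98, -0.3, 0, 0, 0, 0, 40, 0, 0, 0, 0, 0, 0, 40]'

```text
time: 10.0
eef_pos: [0.515, -0.1541, 0.05]
tcp_rot: [0.075, 0.988, 0.01, -0.131]
contact_force: [-4.9, 0.6, 6.1]
opening: 0.598
finger_force: 64.3
```

Run:
```python
from h import *
st()
```

```text
t 10.0 dock mm [-3.7 -0.  50. ] yaw,pitch,roll [-0.05 15.11 -0.03] F(dock) [-5.  -0.2  6.1] op 0.598 ff 64.3
```

Request:
move_arm --plan '[0, 0, 0.7, 0, 0, 0, 40, 0.99, -0.15, 0, 0, 0, 0, 40, 0.99, -0.15, 0, 0, 0, 0, 40, 0.99, -0.15, 0, 0, 0, 0, 40, 0, 0, 0, 0, 0, 0, 40]'

```text
time: 10.5
eef_pos: [0.5185, -0.1545, 0.05]
tcp_rot: [0.075, 0.989, 0.01, -0.13]
contact_force: [-2.3, 0.4, 3.4]
opening: 0.599
finger_force: 64.0
```

Run:
```python
from h import *
st()
```

```text
t 10.5 dock mm [-0.2  0.1 50. ] yaw,pitch,roll [-0.05 14.98 -0.02] F(dock) [-2.4  0.   3.4] op 0.599 ff 64.0
```

Request:
move_arm --plan '[0.99, -0.15, 0, 0, 0, 0, 40, 0.99, -0.15, 0, 0, 0, 0, 40, 0, 0, 0, 0, 0, 0, 40]'

```text
time: 10.8
eef_pos: [0.5205, -0.1547, 0.05]
tcp_rot: [0.075, 0.989, 0.01, -0.13]
contact_force: [-4.1, 1.2, 3.0]
opening: 0.599
finger_force: 64.0
```

Request:
move_arm --plan '[-0.1, 0, -1.9, -0.3, -1.98, 0, 40, -0.1, 0, -1.9, -0.3, -1.98, 0, 40, 0, 0, -1.9, -0.3, -1.98, 0, 40, 0, 0, 0, 0, 0, 0, 40]'

```text
time: 11.2
eef_pos: [0.5203, -0.1547, 0.0441]
tcp_rot: [0.076, 0.994, 0.006, -0.077]
contact_force: [-1.1, 0.4, 1.1]
opening: 0.597
finger_force: 63.9
```

Run:
```python
from h import *
st()
```

```text
t 11.2 dock mm [ 1.6  0.2 44.1] yaw,pitch,roll [-0.07  8.85 -0.01] F(dock) [-1.1  0.2  1.1] op 0.597 ff 63.9
```

Request:
move_arm --plan '[0.6, -0.1, 0, 0, 0, 0, 40, 0, 0, -0.9, -0.15, -0.95, 0, 40, 0, 0, -0.9, -0.15, -0.95, 0, 40, 0, 0, 0, 0, 0, 0, 40]'

```text
time: 11.6
eef_pos: [0.521, -0.1548, 0.0423]
tcp_rot: [0.076, 0.995, 0.004, -0.061]
contact_force: [-0.2, -0.0, -1.6]
opening: 0.595
finger_force: 63.7
```

Run:
```python
from h import *
st()
```

```text
t 11.6 dock mm [ 2.3  0.1 42.3] yaw,pitch,roll [-0.07  6.96 -0.02] F(dock) [-0.2 -0.1 -1.6] op 0.595 ff 63.7
```

Request:
move_arm --plan '[0.8, -0.1, 0, 0, 0, 0, 40, 0, 0, 0, 0, 0, 0, 40]'

```text
time: 11.8
eef_pos: [0.5213, -0.1549, 0.0423]
tcp_rot: [0.076, 0.995, 0.005, -0.062]
contact_force: [-1.5, 0.0, -1.2]
opening: 0.594
finger_force: 63.7
```

Run:
```python
from h import *
st()
```

```text
t 11.8 dock mm [ 2.6  0.1 42.3] yaw,pitch,roll [-0.05  7.12 -0.01] F(dock) [-1.5 -0.2 -1.2] op 0.594 ff 63.7
```

Request:
move_arm --plan '[0.8, -0.1, -0.3, 0, 0, 0, 40, 0.5, -0.1, 0, 0, 0, 0, 40, 0, 0, 0, 0, 0, 0, 40]'

```text
time: 12.1
eef_pos: [0.5214, -0.1549, 0.0423]
tcp_rot: [0.075, 0.995, 0.005, -0.064]
contact_force: [-6.2, 0.3, 4.7]
opening: 0.595
finger_force: 64.1
```

Run:
```python
from h import *
st()
c=cam("wrist");cv2.imwrite("pics/w4.png",c["color"][:,:,::-1])
c=cam("side");cv2.imwrite("pics/s4.png",cv2.resize(c["color"][270:370,250:420,::-1],None,fx=4,fy=4,interpolation=2))
```

```text
t 12.1 dock mm [ 2.7  0.1 42.3] yaw,pitch,roll [-0.03  7.34 -0.  ] F(dock) [-6.1 -0.6  4.7] op 0.595 ff 64.1
```

View pics/s4.png

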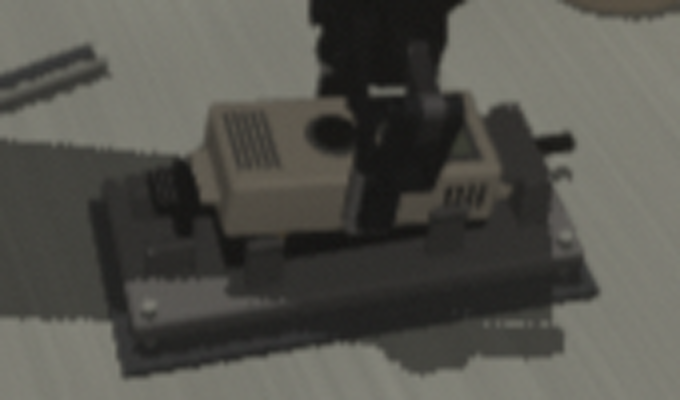

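The logger sits between the guides, its nose against the hook at (510,190) and its tail lip on the catch slope at (200,180). I'll release.

Request:
move_arm --plan '[-0.7, 0.1, 0, 0, 0, 0, 40, 0, 0, 0, 0, 0, 0, 54, 0, 0, 0, 0, 0, 0, 60, 0, 0, 0, 0, 0, 0, 68, 0, 0, 0, 0, 0, 0, 68, 0, 0, 0, 0, 0, 0, 68, 1.2, -0.2, 10, 0, 0, 0, 68, 3.6, -0.5, 30, 0, 0, 0, 68, 3.6, -0.5, 30, 0, 0, 0, 68, 0, 0, 0, 0, 0, 0, 60]'

```text
time: 13.2
eef_pos: [0.5343, -0.1579, 0.1181]
tcp_rot: [0.076, 0.996, 0.003, -0.056]
contact_force: [0.2, -0.4, -0.1]
opening: 0.706
finger_force: 0.0
```

Run:
```python
from h import *
import pickle
st()
c=cam("wrist");pickle.dump(c,open("w5.pkl","wb"));a=c["color"]
c=cam("side");pickle.dump(c,open("s5.pkl","wb"));b=cv2.resize(c["color"][270:370,250:420],(544,320),interpolation=2)
a=cv2.resize(a,None,fx=.5,fy=.5)
o=np.zeros((560,544,3),np.uint8);o[:240,:320]=a;o[240:]=b
cv2.imwrite("pics/c5.png",o[...,::-1])
```

```text
t 13.2 dock mm [ 15.9  -0.9 118.1] yaw,pitch,roll [-0.06  6.46 -0.2 ] F(dock) [ 0.2 -0.3 -0.1] op 0.706 ff 0.0
```

View pics/c5.png

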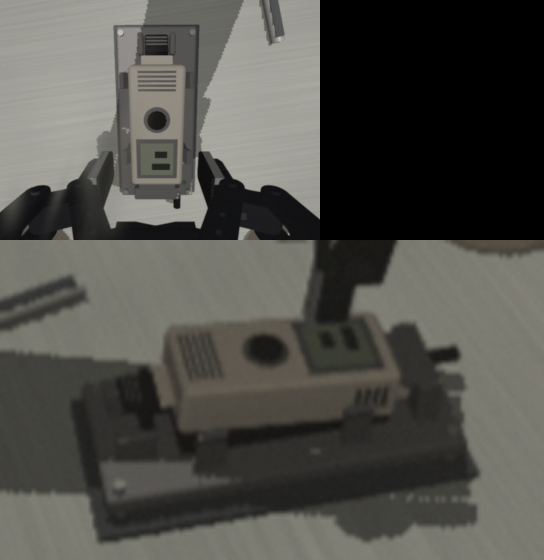

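Request:
move_arm --plan '[-20.3, 3.4, 0, -0.96, -6.33, 0, 0, -20.3, 3.4, 0, 0, 0, 0, 0, -20.3, 3.4, 0, 0, 0, 0, 0, 0, 0, 0, 0, 0, 0, 0, 0, 0, 0, 0, 0, 0, 0, 0, 0, 0, 0, 0, 0, 0, 0, 0, 0, 0, 0, 0, 0, 0, 0, 0, 0, 0, 0, 0]' --newtons 20

```text
time: 14.1
eef_pos: [0.4702, -0.1462, 0.1122]
tcp_rot: [0.076, 0.997, 0.0, -0.006]
contact_force: [-0.0, -0.2, 0.3]
opening: 0.001
finger_force: 0.0
```

Run:
```python
from h import *
import pickle
st()
c=pickle.load(open("w5.pkl","rb"))
print("key dock",(onz(c,[314,240],.0777)[0]-O)@D*1000,"pad",(onz(c,[[314,160]],.0777)[0]-O)@D*1000)
```

```text
t 14.1 dock mm [-49.2   1.  112.2] yaw,pitch,roll [-0.04  0.65 -0.01] F(dock) [-0.  -0.2  0.3] op 0.001 ff 0.0
key dock [-7.05785081e+00 -1.78146618e-02  7.77000000e+01] pad [-4.24614950e+01 -2.03303205e-02  7.77000000e+01]
```

Request:
move_arm --plan '[2.8, -1.4, -15, 0, 0, 0, 0, 0, 0, -10, 0, 0, 0, 0, 0, 0, -4, 0, 0, 0, 0, 0, 0, -1, 0, 0, 0, 0, 0, 0, 0, 0, 0, 0, 0]'

```text
time: 14.6
eef_pos: [0.4725, -0.1474, 0.0822]
tcp_rot: [0.076, 0.997, 0.0, -0.006]
contact_force: [-0.0, -0.1, -0.4]
opening: 0.002
finger_force: 0.0
```

Request:
move_arm --plan '[0, 0, -1, 0, 0, 0, 0, 0, 0, -1, 0, 0, 0, 0, 0, 0, -1, 0, 0, 0, 0, 0, 0, 0, 0, 0, 0, 0]'

```text
time: 15.0
eef_pos: [0.4724, -0.1474, 0.0792]
tcp_rot: [0.076, 0.997, 0.0, -0.006]
contact_force: [0.5, 0.5, 0.4]
opening: 0.003
finger_force: 0.0
```

Request:
move_arm --plan '[0, 0, -1, 0, 0, 0, 0, 0, 0, -1, 0, 0, 0, 0, 0, 0, 0, 0, 0, 0, 0]'

```text
time: 15.3
eef_pos: [0.4723, -0.1473, 0.077]
tcp_rot: [0.076, 0.997, 0.0, -0.006]
contact_force: [-0.1, 0.2, -0.2]
opening: 0.003
finger_force: 0.0
```

Request:
move_arm --plan '[0, 0, -1, 0, 0, 0, 0, 0, 0, -1, 0, 0, 0, 0, 0, 0, 0, 0, 0, 0, 0]'

```text
time: 15.6
eef_pos: [0.4724, -0.1475, 0.0756]
tcp_rot: [0.076, 0.997, 0.0, -0.006]
contact_force: [-1.7, 0.4, 3.6]
opening: 0.003
finger_force: 1.8
```

Request:
move_arm --plan '[0, 0, -1, 0, 0, 0, 0, 0, 0, 0, 0, 0, 0, 0]'

```text
time: 15.8
eef_pos: [0.4722, -0.1475, 0.0745]
tcp_rot: [0.076, 0.997, 0.0, -0.006]
contact_force: [-2.5, 0.3, 5.0]
opening: -0.001
finger_force: 2.3
```

Request:
move_arm --plan '[0, 0, -1, 0, 0, 0, 0, 0, 0, 0, 0, 0, 0, 0]'

```text
time: 16.0
eef_pos: [0.4721, -0.1475, 0.0734]
tcp_rot: [0.076, 0.997, 0.0, -0.006]
contact_force: [-2.9, -0.5, 4.7]
opening: -0.002
finger_force: 2.5
```

Request:
move_arm --plan '[0, 0, -1, 0, 0, 0, 0, 0, 0, 0, 0, 0, 0, 0]'

```text
time: 16.2
eef_pos: [0.4719, -0.1474, 0.0724]
tcp_rot: [0.076, 0.997, 0.0, -0.007]
contact_force: [-4.5, -0.2, 5.5]
opening: -0.0
finger_force: 2.7
```

Request:
move_arm --plan '[0, 0, -1, 0, 0, 0, 0, 0, 0, 0, 0, 0, 0, 0]'

```text
time: 16.4
eef_pos: [0.4718, -0.1474, 0.0715]
tcp_rot: [0.076, 0.997, 0.0, -0.007]
contact_force: [-4.3, 0.5, 5.9]
opening: 0.001
finger_force: 3.2
```

Request:
move_arm --plan '[0, 0, -1, 0, 0, 0, 0, 0, 0, 0, 0, 0, 0, 0]'

```text
time: 16.6
eef_pos: [0.4716, -0.1474, 0.0706]
tcp_rot: [0.076, 0.997, 0.0, -0.007]
contact_force: [-4.9, -0.1, 7.5]
opening: -0.003
finger_force: 3.5
```

Request:
move_arm --plan '[-0.3, 0, -1, 0, 0, 0, 0, 0, 0, 0, 0, 0, 0, 0]'

```text
time: 16.8
eef_pos: [0.4714, -0.1474, 0.0698]
tcp_rot: [0.076, 0.997, 0.0, -0.007]
contact_force: [-4.9, 1.1, 8.4]
opening: -0.002
finger_force: 3.9
```

Request:
move_arm --plan '[-0.3, 0, -1, 0, 0, 0, 0, 0, 0, 0, 0, 0, 0, 0]'

```text
time: 17.0
eef_pos: [0.4714, -0.1475, 0.0693]
tcp_rot: [0.076, 0.997, 0.0, -0.007]
contact_force: [-5.7, 1.4, 10.5]
opening: 0.004
finger_force: 5.2
```

Request:
move_arm --plan '[-0.3, 0, -0.7, 0, 0, 0, 0, 0, 0, 0, 0, 0, 0, 0]'

```text
time: 17.2
eef_pos: [0.4713, -0.1475, 0.0689]
tcp_rot: [0.076, 0.997, 0.0, -0.007]
contact_force: [-5.2, 1.6, 12.4]
opening: -0.003
finger_force: 5.8
```

Request:
move_arm --plan '[-0.2, 0, -0.4, 0, 0, 0, 0, 0, 0, 0, 0, 0, 0, 0]'

```text
time: 17.4
eef_pos: [0.4712, -0.1475, 0.0687]
tcp_rot: [0.076, 0.997, 0.0, -0.007]
contact_force: [-5.8, 1.6, 13.0]
opening: 0.002
finger_force: 6.1
```

Request:
move_arm --plan '[0, 0, -0.3, 0, 0, 0, 0, 0, 0, 0, 0, 0, 0, 0]'

```text
time: 17.6
eef_pos: [0.4712, -0.1476, 0.0685]
tcp_rot: [0.076, 0.997, 0.0, -0.007]
contact_force: [-5.9, 0.7, 12.6]
opening: -0.003
finger_force: 6.5
```

Request:
move_arm --plan '[-0.8, 0.1, 0, 0, 0, 0, 0, 0, 0, -0.2, 0, 0, 0, 0, 0, 0, 0, 0, 0, 0, 0]'

```text
time: 17.9
eef_pos: [0.4712, -0.1476, 0.0685]
tcp_rot: [0.076, 0.997, 0.0, -0.006]
contact_force: [-3.3, 2.5, 13.1]
opening: -0.001
finger_force: 6.1
```

Request:
move_arm --plan '[0, 0, -0.3, 0, 0, 0, 0, 0, 0, 0, 0, 0, 0, 0]'

```text
time: 18.1
eef_pos: [0.4713, -0.1476, 0.0667]
tcp_rot: [0.076, 0.997, -0.0, -0.005]
contact_force: [1.1, 0.6, 3.8]
opening: 0.001
finger_force: 1.9
```

Request:
move_arm --plan '[0, 0, -0.5, 0, 0, 0, 0, 0, 0, 0, 0, 0, 0, 0]'

```text
time: 18.3
eef_pos: [0.471, -0.1475, 0.0659]
tcp_rot: [0.076, 0.997, 0.0, -0.005]
contact_force: [0.7, -0.3, 3.6]
opening: -0.002
finger_force: 1.4
```

Request:
move_arm --plan '[0, 0, -0.5, 0, 0, 0, 0, 0, 0, 0, 0, 0, 0, 0]'

```text
time: 18.5
eef_pos: [0.4708, -0.1474, 0.0653]
tcp_rot: [0.076, 0.997, 0.0, -0.005]
contact_force: [0.9, -0.6, 3.1]
opening: -0.001
finger_force: 1.4
```

Request:
move_arm --plan '[0, 0, -0.4, 0, 0, 0, 0, 0, 0, 0, 0, 0, 0, 0]'

```text
time: 18.7
eef_pos: [0.4707, -0.1474, 0.065]
tcp_rot: [0.076, 0.997, 0.0, -0.006]
contact_force: [0.8, 0.0, 3.4]
opening: -0.001
finger_force: 1.5
```

Request:
move_arm --plan '[0, 0, -0.5, 0, 0, 0, 0, 0, 0, 0, 0, 0, 0, 0]'

```text
time: 18.9
eef_pos: [0.4707, -0.1475, 0.0649]
tcp_rot: [0.076, 0.997, 0.0, -0.006]
contact_force: [-0.7, -0.1, 5.5]
opening: -0.002
finger_force: 2.8
```

Request:
move_arm --plan '[0, 0, -0.4, 0, 0, 0, 0, 0, 0, 0, 0, 0, 0, 0]'

```text
time: 19.1
eef_pos: [0.4708, -0.1475, 0.0649]
tcp_rot: [0.076, 0.997, 0.0, -0.006]
contact_force: [-1.1, 1.0, 7.9]
opening: -0.001
finger_force: 3.9
```

Request:
move_arm --plan '[0, 0, -0.2, 0, 0, 0, 0, 0, 0, 0, 0, 0, 0, 0, 0, 0, 1, 0, 0, 0, 0, 0, 0, 1, 0, 0, 0, 0, 0, 0, 1.5, 0, 0, 0, 0, 0, 0, 0, 0, 0, 0, 0]'

```text
time: 19.7
eef_pos: [0.4697, -0.1468, 0.0666]
tcp_rot: [0.076, 0.997, 0.001, -0.007]
contact_force: [0.4, -0.0, 0.5]
opening: 0.001
finger_force: 0.3
```

Request:
move_arm --plan '[0, 0, 10, 0, 0, 0, 0, 0, 0, 30, 0, 0, 0, 0, 0, 0, 20, 0, 0, 0, 0, 0, 0, 0, 0, 0, 0, 0, 0, 0, 0, 0, 0, 0, 0]'

```text
time: 20.2
eef_pos: [0.4703, -0.1472, 0.1273]
tcp_rot: [0.076, 0.997, 0.0, -0.006]
contact_force: [0.5, -0.1, -1.3]
opening: 0.002
finger_force: 0.0
```

Run:
```python
from h import *
st()
c=cam("wrist");a=cv2.resize(c["color"],(400,300));
c=cam("side");b=cv2.resize(c["color"][270:370,250:420],(510,300),interpolation=2)
o=np.zeros((600,510,3),np.uint8);o[:300,:400]=a;o[300:]=b
cv2.imwrite("pics/c6.png",o[...,::-1])
```

```text
t 20.2 dock mm [-48.9   0.  127.3] yaw,pitch,roll [-0.05  0.65 -0.01] F(dock) [ 0.6 -0.1 -1.3] op 0.002 ff 0.0
```

View pics/c6.png

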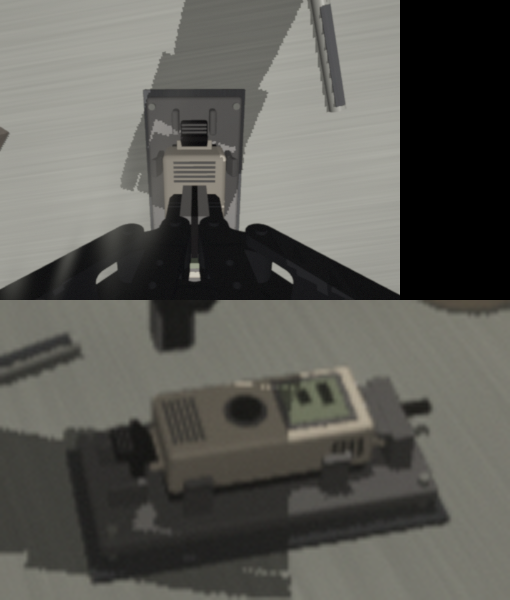

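The logger now lies flat, with the catch over the lip at (148,440) in the lower view and the key at (245,410). Now the key.

Request:
move_arm --plan '[18.8, -2.8, 0, -0.1, -0.6, 0, 0, 18.8, -2.9, 0, 0, 0, 0, 0, 0, 0, -25, 0, 0, 0, 0, 0, 0, -15, 0, 0, 0, 0, 0, 0, -8, 0, 0, 0, 0, 0, 0, -3, 0, 0, 0, 0, 0, 0, -2, 0, 0, 0, 0, 0, 0, 0, 0, 0, 0, 0, 0, 0, 0, 0, 0, 0, 0]'

```text
time: 21.2
eef_pos: [0.5086, -0.1533, 0.0751]
tcp_rot: [0.076, 0.997, -0.0, 0.0]
contact_force: [0.1, -0.2, 0.2]
opening: 0.001
finger_force: 0.0
```

Run:
```python
from h import *
st()
```

```text
t 21.2 dock mm [-10.2  -0.2  75.1] yaw,pitch,roll [-0.06 -0.03 -0.05] F(dock) [ 0.2 -0.2  0.2] op 0.001 ff 0.0
```

Request:
move_arm --plan '[-0.5, 0, -1.5, 0, 0, 0, 0, 0, 0, -1.5, 0, 0, 0, 0, 0, 0, -1.5, 0, 0, 0, 0, 0, 0, -1, 0, 0, 0, 0, 0, 0, 0, 0, 0, 0, 0]'

```text
time: 21.7
eef_pos: [0.5081, -0.1532, 0.0693]
tcp_rot: [0.076, 0.997, -0.0, -0.0]
contact_force: [-0.1, -0.5, 2.7]
opening: -0.001
finger_force: 1.5
```

Request:
move_arm --plan '[0, 0, -1, 0, 0, 0, 0, 0, 0, -0.5, 0, 0, 0, 0, 0, 0, 0, 0, 0, 0, 0]'

```text
time: 22.0
eef_pos: [0.508, -0.1532, 0.0677]
tcp_rot: [0.076, 0.997, -0.0, -0.0]
contact_force: [-0.7, 0.4, 4.3]
opening: 0.001
finger_force: 2.2
```

Request:
move_arm --plan '[0, 0, -1, 0, 0, 0, 0, 0, 0, 0, 0, 0, 0, 0]'

```text
time: 22.2
eef_pos: [0.5077, -0.1531, 0.0664]
tcp_rot: [0.076, 0.997, -0.0, -0.0]
contact_force: [-1.1, -0.2, 4.1]
opening: -0.001
finger_force: 2.5
```

Contact came at 69.3 mm, exactly the height of a seated, flat logger. Pressing on.

Request:
move_arm --plan '[0, 0, -0.7, 0, 0, 0, 0, 0, 0, -0.5, 0, 0, 0, 0, 0, 0, 0, 0, 0, 0, 0]'

```text
time: 22.5
eef_pos: [0.5077, -0.1531, 0.0654]
tcp_rot: [0.076, 0.997, -0.0, -0.001]
contact_force: [-1.7, 0.3, 6.8]
opening: -0.001
finger_force: 2.9
```

Request:
move_arm --plan '[0, 0, -0.5, 0, 0, 0, 0, 0, 0, 0, 0, 0, 0, 0]'

```text
time: 22.7
eef_pos: [0.5077, -0.1531, 0.0654]
tcp_rot: [0.076, 0.997, -0.0, -0.001]
contact_force: [-3.0, 0.4, 9.2]
opening: 0.002
finger_force: 4.3
```

Request:
move_arm --plan '[0, 0, -0.3, 0, 0, 0, 0, 0, 0, 0, 0, 0, 0, 0]'

```text
time: 22.9
eef_pos: [0.5077, -0.1531, 0.0653]
tcp_rot: [0.076, 0.997, -0.0, -0.001]
contact_force: [-3.0, 1.7, 9.4]
opening: -0.001
finger_force: 5.0
```

The key is fully down: it stopped at 65.3 mm with 9 N. Now I'll let go and back away.

Request:
move_arm --plan '[0, 0, 0, 0, 0, 0, 0, 0, 0, 2, 0, 0, 0, 0, 0, 0, 3, 0, 0, 0, 0, 0, 0, 10, 0, 0, 0, 0, 0, 0, 30, 0, 0, 0, 0, 0, 0, 45, 0, 0, 0, 0, 20, 0, 45, 0, 0, 0, 0, 40, 0, 0, 0, 0, 0, 0, 40, 0, 0, 0, 0, 0, 0, 0, 0, 0, 0, 0, 0, 0, 0, 0, 0, 0, 0, 0]'

```text
validation failed for argument at $.pl...
```

Run:
```python
from h import *
st()
c=cam("wrist");a=cv2.resize(c["color"],(400,300));
c=cam("side");b=cv2.resize(c["color"][270:370,250:420],(510,300),interpolation=2)
o=np.zeros((600,510,3),np.uint8);o[:300,:400]=a;o[300:]=b
cv2.imwrite("pics/c7.png",o[...,::-1])
```

```text
t 22.9 dock mm [-11.1  -0.2  65.3] yaw,pitch,roll [-0.04  0.09 -0.02] F(dock) [-3.2  1.3  9.4] op -0.001 ff 5.0
```

View pics/c7.png

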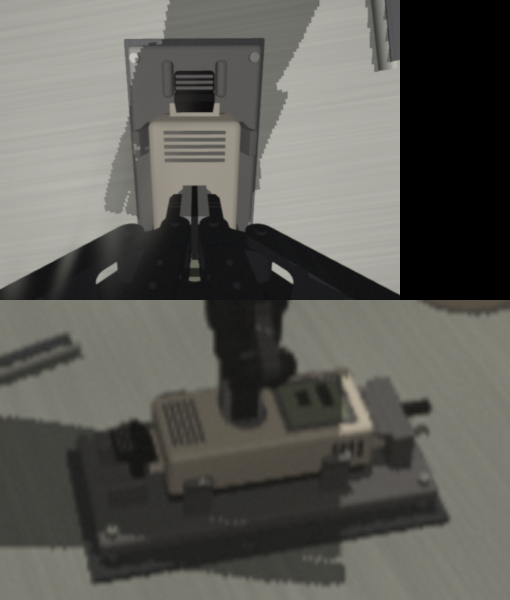

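The retreat call was refused for a malformed list, so the arm has not moved. The picture still confirms the logger is flat, the catch at (194,100) overlaps the lip, and the finger is on the key. Retreating now.

Request:
move_arm --plan '[0, 0, 2, 0, 0, 0, 0, 0, 0, 3, 0, 0, 0, 0, 0, 0, 10, 0, 0, 0, 0, 0, 0, 30, 0, 0, 0, 0, 0, 0, 45, 0, 0, 0, 0, 0, 0, 45, 0, 0, 0, 0, 0, 0, 20, 0, 0, 0, 0, 0, 0, 0, 0, 0, 0, 0, 0, 0, 0, 0, 0, 0, 0, 0, 0, 0, 0, 0, 0, 0]'

```text
time: 24.0
eef_pos: [0.5063, -0.1523, 0.2167]
tcp_rot: [0.076, 0.997, 0.001, -0.003]
contact_force: [0.2, 0.4, 0.3]
opening: -0.002
finger_force: 0.0
```

Run:
```python
from h import *
from plant import order
st()
c=cam("side");cv2.imwrite("pics/end.png",c["color"][...,::-1])
# logger still flat: compare tail half with picture c6/c7 region is left to the catch; lip/face edge check
old=cv2.imread("pics/side0.png")[...,::-1].astype(int);d=np.abs(c["color"].astype(int)-old).sum(2)
p6=cv2.imread("pics/c7.png")[300:,:,::-1].astype(int);now=cv2.resize(c["color"][270:370,250:420],(510,300),interpolation=2).astype(int)
print("tail region diff vs pressed view",np.abs(now-p6)[80:200,100:200].mean())
print(order.sign_off())
```

```text
t 24.0 dock mm [-12.6   0.4 216.7] yaw,pitch,roll [-0.05  0.3   0.07] F(dock) [0.2 0.4 0.3] op -0.002 ff 0.0
tail region diff vs pressed view 8.10575
the job is handed in; nothing more can be done
None
```

The logger is clipped under the hook and held by the catch (peak press about 13 N), the key was pressed fully down at about 9 N and released, and the job was handed in at 24 s with the arm clear.

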